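# Pack the rocking tile cutter's foot

### The arm

A 6-joint arm with a two-finger parallel gripper is mounted at the origin on the work surface. World frame = base frame: x ahead of the robot, y to its left, z up, the work surface at z = 0. Lengths are in mm, angles in rad, forces in N, time in s.
With the tool pointing down it reaches from about 275 to 825 mm from the base axis. Payload 4.9 kg.
Tool frame: the origin (TCP) lies at the very end of the fingers, on their centre line; the grasp point (between the pads) lies 19 mm behind it; z points along the fingers, y is the line along which they close (so a half turn about z gives the same grasp; the last joint's range is limited). The gripper opens to 85 mm and grips with 20 to 120 N. Pads are 22 mm wide; open, the fingers measure 114 mm over their backs; the gripper's body (76 mm by 85 mm) begins 54 mm behind the grasp point. The pads swing forward as they close: fully open they stand 13 mm farther back than shut.
Start: joints at [1.05, 0.326, -0.193, 1.052, 0, 1.437], TCP at [207.471, 509.386, 202.581] pointing down, gripper open.
Joint ranges: [-2.65, 2.65], [-0.97, 1.79], [-1.3, 1.35], [-1.93, 2.1], [-1.47, 1.37], [-3.14, 3.14]. Speed limits (rad/s): [2.57, 2.57, 3.14, 3.14, 3.14, 3.14].

### API

Orientations are given as [roll, pitch, yaw] about the fixed x, y, z axes, in that order (R = Rz(yaw) Ry(pitch) Rx(roll)).
In Python, from bench import bot, solve_ik, imaging gives the robot as it stands. Calls block until the motion is done:
- bot.move_ptp(position, orientation): joint-space move of the TCP to a pose.
- bot.movel(position, rot=None, max_speed=150, threshold=None): straight line of the TCP; rot=None keeps the orientation; max_speed is the mean speed in mm/s. With threshold (N) it stops when the force on the tool has changed by that much, and returns True; else False.
- bot.move_j(angles): joint-space move.
- bot.grip(opening, effort=None): opening from 0.0 (shut) to 1.0 (fully open); effort is the grip in N (None keeps the last); returns when the fingers have stopped.
- bot.dwell(seconds).
- solve_ik(position, orientation): joint angles nearest the present ones, or None.
- bot.get_state(): the state.
- imaging.capture(name): name is "scene" or "top" or "wrist"; returns the picture (420x560x3 uint8, blue, green, red); there is no depth.
- imaging.camera_model(name): a dict with "K" (3x3 intrinsics, pixels), "position" and "rotation" of the camera in the world. Camera axes: x right, y up, looking along -z (the intrinsics and any distortion apply to the point x, -y, -z); pixel columns grow to the right and rows downward; lengths in mm; the calibration is good to about 2 mm. A picture is of the moment at which its call begins: read the wrist's pose just before it. camera_model takes no time and is no camera call; for the wrist camera it gives the pose at the moment of the call.
A pose or a line that the arm cannot do raises bot.IKError and nothing moves.
- bot.sign_off(): hands the job in; it is judged then, once.
The state is a dict: "t": time; "qpos": joint angles; "joint_velocities": joint speeds; "effort": joint torques, N m; "tcp_pos": TCP position; "orientation": TCP orientation; "contact_force": force on the tool from outside, world axes, zero at the start; "wrist_torque": the same for the moment, N m; "opening": opening from 0.0 (shut) to 1.0 (fully open); "gripper_force": force on a finger pad.
Only numpy, scipy, OpenCV 4.12 (cv2) and the standard library are available. Lean on these libraries where they do the work, as an engineer would, in place of code of your own. Each camera call takes 0.05 s, during which the arm holds its last target. There are 200 camera calls.

### The job

The tile cutter in the slide-out tray rocks because its front foot, the one with the stud through it, hangs clear of the plate below. Slide loose horseshoe packers from the tray in under that foot, each fully home around the stud, until no further packer fits and the cutter no longer rocks; force nothing. When it is packed, press down gently but firmly with the fingers on the round boss behind the foot to prove it, then let go, leaving the tape measure, profile gauge and green box where they lie and no spare packer near the foot.

Things in the scene. Friction and masses are not known exactly. Their poses are not given: they have to be found in the camera images.
- mount: fixed mount on the tray floor (which is 6 mm above the shelf): an upright steel stud, 10 mm diameter, 50 mm high, with a backed-off nut 18 mm across 41 to 47 mm up, passing freely through the cutter's front foot. Origin: on the tray floor on the stud's axis. +x points from the stud in under the cutter, the direction in which packers slide in; z up
- stud (a point): stud axis at the tray floor, axes as the mount. On the tray around it, under the foot, lies a fixed steel plate, 24 mm wide, from 50 mm before (-x) to 35 mm beyond the stud, either 4 or 12 mm thick. With 12 mm one packer fills the gap to the foot, with 4 mm two do, with under 2 mm to spare; one more will not go in
- cutter: tile cutter, 3 kg, 340 mm wide in y; rails and handle, 60 mm beyond the boss and farther, rise to 150 mm over the tray. Rocks about the line of its side feet (along mount y, 110 mm beyond the stud; origin at its middle, axes as the mount). Left alone it settles foot up. At the boss about 6 N tips it down: loose by some 5 mm, packed by about 1 mm, then it stops hard
- foot (a point): underside of the cutter's front foot on the stud axis, axes as the mount; 22 mm over the tray floor with the foot up. Foot 56 mm wide, 10 mm thick; its flat underside begins 14 mm before the stud (-x), a turned-up toe reaches 26 mm before it. A packer fully home has its slot end against the stud, its tail end 60 mm before the stud's axis
- boss (a point): centre of the top of the round steel boss, 28 mm diameter, 6 mm high, on the cutter's base plate 52 mm beyond the stud and 52 mm over the tray floor: the place to press down to test for rocking; about 12 N is right
- tape: bystander: yellow-cased tape measure, 84 x 42 x 63 mm; origin under its centre
- gauge: bystander: orange profile gauge with a row of steel pins, 150 x 95 x 20 mm; origin under its centre
- packbox: bystander: open green plastic box of other packers, 150 x 110 x 55 mm; origin under its centre
- packer1: grey plastic horseshoe packer, flat U, 100 x 40 mm, 8 mm thick, 30 g, lying flat on the tray. Origin: centre of the 100 x 40 outline, underside; +x points to the open (nose) end. The slot, 16 mm wide, runs 45 mm in from the nose (end wall at x = +5 mm); the other 55 mm is the solid tail, to be gripped across its 40 mm near the tail end
- packer1_seat (a point): point on packer1's top face in the slot, 10 mm from the origin towards the nose, 5 mm short of the slot's end wall: it stands on the stud's axis when the packer is fully home
- packer2: grey plastic horseshoe packer, flat U, 100 x 40 mm, 8 mm thick, 30 g, lying flat on the tray. Origin: centre of the 100 x 40 outline, underside; +x points to the open (nose) end. The slot, 16 mm wide, runs 45 mm in from the nose (end wall at x = +5 mm); the other 55 mm is the solid tail, to be gripped across its 40 mm near the tail end
- packer2_seat (a point): point on packer2's top face in the slot, 10 mm from the origin towards the nose, 5 mm short of the slot's end wall: it stands on the stud's axis when the packer is fully home
- packer3: grey plastic horseshoe packer, flat U, 100 x 40 mm, 8 mm thick, 30 g, lying flat on the tray. Origin: centre of the 100 x 40 outline, underside; +x points to the open (nose) end. The slot, 16 mm wide, runs 45 mm in from the nose (end wall at x = +5 mm); the other 55 mm is the solid tail, to be gripped across its 40 mm near the tail end
- packer3_seat (a point): point on packer3's top face in the slot, 10 mm from the origin towards the nose, 5 mm short of the slot's end wall: it stands on the stud's axis when the packer is fully home
Things that resemble listed ones, but are neither listed nor needed, are in the scene too. Leave any red look-alike of the packer1 alone.

How it is judged:
By the outcome, as a careful person would: the job done as asked, in the order asked, and still so for the second after the job is handed in, with the robot touching nothing.
It also fails if it takes over 70 s, if anything falls off the work surface, if the arm or the gripper's body presses on something with over 40 N, if the wrist force passes 120 N, or if a joint passes its speed limit or range.

## Working session

There is one attempt and no reset: what is moved stays moved. The work goes in short steps, each a Python script; the robot and the scene stay as the last script left them, time stands still between calls to the robot, and variables do not carry over. Pictures are saved under pics/ and viewed, at most 10 in all, crops included, and the job is handed in when it is done.

```bash
mkdir -p pics; ls
python3 - <<'E'
from bench import bot, imaging
import cv2
for n in("scene","top"):
    im=imaging.capture(n); cv2.imwrite(f"pics/{n}0.png",cv2.resize(im,(800,600),interpolation=cv2.INTER_CUBIC))
    m=imaging.camera_model(n); print(n,{k:(v.tolist() if hasattr(v,'tolist') else v) for k,v in m.items()})
print(bot.get_state())
E
```

```text
pics
scene {'K': [[468.99517886731763, 0.0, 283.0077427074634], [0.0, 468.99517886731763, 205.89812373692976], [0.0, 0.0, 1.0]], 'position': [1078.57192502083, 893.6221946427903, 1053.1170206316167], 'rotation': [0.8265384911407535, -1.132143207627223e-06, 2.546169272671664]}
top {'K': [[487.70408411603444, 0.0, 275.6411423443125], [0.0, 487.70408411603444, 208.8078219263546], [0.0, 0.0, 1.0]], 'position': [254.7719576931732, 2.665049315760445, 1219.8600060293027], 'rotation': [0.20980504392144672, -0.0025982327440339237, -1.6290752860375601]}
{'t': 0.1, 'qpos': array([ 1.04979266e+00,  3.26840945e-01, -1.93485229e-01,  1.05200203e+00,
       -3.01220589e-05,  1.43658808e+00]), 'joint_velocities': array([ 2.09725831e-04, -2.93078721e-03,  1.42657632e-03,  6.91397883e-05,
        2.30642380e-03, -1.30748406e-03]), 'effort': array([ 4.85744440e-04, -4.44239116e+01,  2.63037157e+01,  7.86790566e-03,
       -1.36295380e-04, -1.62666220e-05]), 'tcp_pos': array([207.19142284, 508.87154058, 201.89535475]), 'orientation': array([-3.14007052e+00, -1.75122801e-04,  2.75479712e+00]), 'contact_force': array([ 1.57218001,  0.23005589, -0.44053511]), 'wrist_torque': array([-0.01940935,  0.0063619 , -0.02793182]), 'gripper_force': 0.0, 'opening': 1.0026890544040648}
```

View pics/scene0.png

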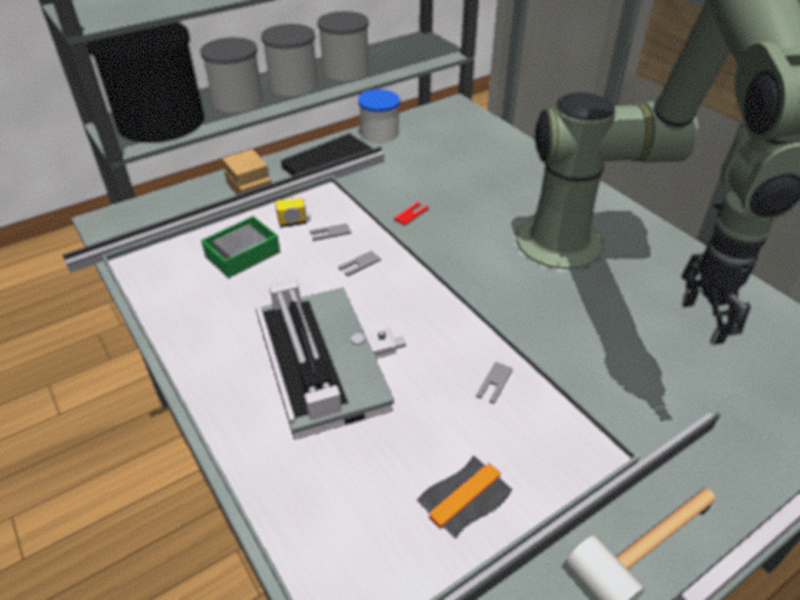

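View pics/top0.png

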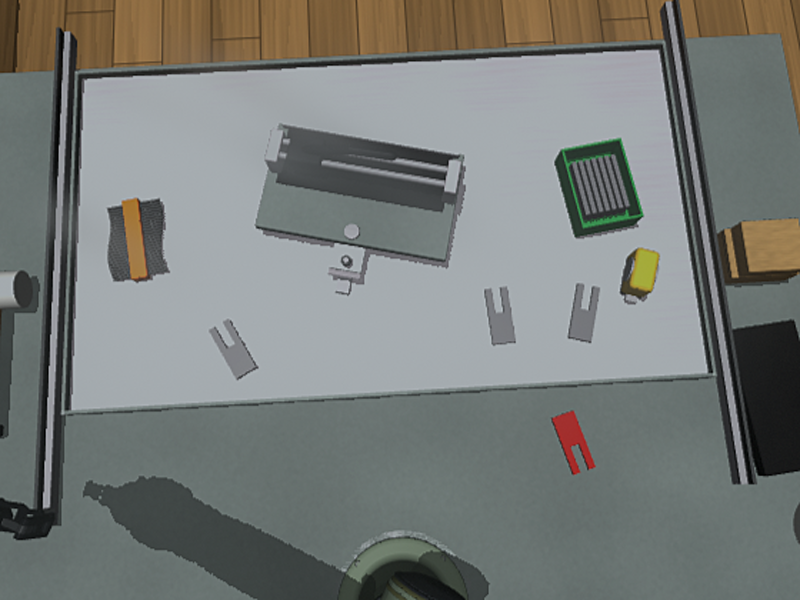

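Candidates in top view (800x600): grey packers at (233,348), (500,316) and (584,313); the red look-alike at (573,442) is excluded, as are the packers inside the green box (600,185). Mount: stud nut (347,261), boss (351,231), foot toe toward (345,290).

```bash
cat > h.py <<'E'
import numpy as np, cv2
from scipy.spatial.transform import Rotation as R
from bench import bot, solve_ik, imaging
F=np.diag([1.,-1,-1])
def rot(m):
    r=np.array(m["rotation"]); return r if r.shape==(3,3) else R.from_euler('xyz',r).as_matrix()
def px2w(m,uv,z):
    d=rot(m)@F@np.linalg.inv(m["K"])@np.array([uv[0],uv[1],1.]); c=np.array(m["position"])
    return c+d*(z-c[2])/d[2]
def w2px(m,p):
    q=np.array(m["K"])@F@rot(m).T@(np.array(p)-np.array(m["position"])); return q[:2]/q[2]
def down(yaw): return [np.pi,0,yaw]
E
python3 - <<'E'
from h import *
m=imaging.camera_model("top"); s=.7
for n,z,*p in [("stud nut top",53,(347,261)),("boss",58,(351,231)),("p1 nose,tail",14,(220,325),(247,373)),("p2",14,(497,288),(502,344)),("p3",14,(587,285),(580,340)),("tape",60,(645,270)),("toe",30,(340,292)),("rail",100,(70,200))]:
    print(n,[px2w(m,(u*s,v*s),z).round(1).tolist() for u,v in p])
im=cv2.imread("pics/top0.png")
a=imaging.capture("top"); c=a[150:270,140:300]; c2=a[190:250,330:430]
cv2.imwrite("pics/topcrop.png",np.vstack([cv2.resize(c,(640,480),interpolation=cv2.INTER_CUBIC)]))
w=imaging.camera_model("wrist"); q=bot.get_state(); T=R.from_euler('xyz',q["orientation"]).as_matrix()
print("wrist cam in tool:",T.T@(np.array(w["position"])-q["tcp_pos"]), "look",T.T@rot(w)@[0,0,-1],"up",T.T@rot(w)@[0,1,0], w["K"])
E
```

```text
stud nut top [[573.2, 62.2, 53.0]]
boss [[625.4, 52.6, 58.0]]
p1 nose,tail [[480.7, 291.7, 14.0], [393.7, 245.6, 14.0]]
p2 [[519.0, -199.5, 14.0], [418.6, -199.3, 14.0]]
p3 [[515.2, -359.8, 14.0], [417.7, -336.2, 14.0]]
tape [[525.9, -448.7, 60.0]]
toe [[524.2, 78.1, 30.0]]
rail [[694.0, 522.9, 100.0]]
wrist cam in tool: [  68.62118512   -0.97910914 -171.04162413] look [-2.72311600e-01 -2.40749701e-04  9.62209091e-01] up [9.62208885e-01 6.32921206e-04 2.72311700e-01] [[346.65121233   0.         273.64532492]
 [  0.         346.65121233 209.35322965]
 [  0.           0.           1.        ]]
```

View pics/topcrop.png

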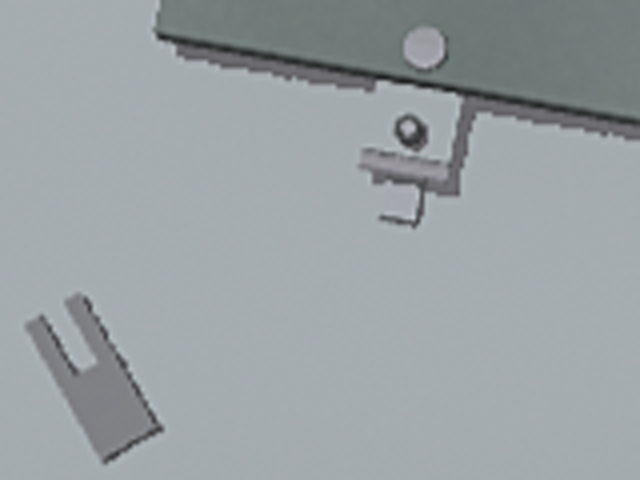

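The crop shows packer1 (grey, U with open nose up-left, tail (130,445)), the nut/stud at crop (410,130), and the light plate sticking out to (400,215). Next a tilted wrist view of the mount and a wrist view of packer1.

```bash
cat >> h.py <<'E'
COFF=np.array([68.62,-.98,-171.04])
def Rw(): # camera rotation in tool
    th=np.array([[0.,1,0]]); l=np.array([-.27231,0,.96221]); u=np.array([.96221,0,.27231]); return np.column_stack([np.cross(u,-l),u,-l])
def aim(target,Rt,px,dist,K):
    d=Rt@Rw()@F@np.linalg.inv(K)@[px[0],px[1],1.]; d/=np.linalg.norm(d)
    return np.array(target)-d*dist-Rt@COFF
E
python3 - <<'E'
from h import *
import pickle
K=np.array(imaging.camera_model("wrist")["K"])
def shot(name,pos,eul):
    bot.move_ptp(list(pos),list(eul)); bot.dwell(.15); m=imaging.camera_model("wrist"); im=imaging.capture("wrist")
    pickle.dump(m,open(f"pics/{name}.pkl","wb")); cv2.imwrite(f"pics/{name}_raw.png",im); return im
yp=0.487+np.pi; Rt=R.from_euler('xyz',down(yp)).as_matrix()
p=aim([437,268.5,14],Rt,(274,165),290,K); print(p)
a=shot("p1",p,down(yp))
ym=-0.18; Rt=(R.from_euler('z',ym)*R.from_euler('y',-.5)*R.from_euler('z',-ym)).as_matrix()@R.from_euler('xyz',down(ym+np.pi)).as_matrix()
p=aim([565,63,20],Rt,(274,150),250,K); e=R.from_matrix(Rt).as_euler('xyz'); print(p,e, solve_ik(list(p),list(e)))
b=shot("mt",p,e)
cv2.imwrite("pics/v1.png",np.hstack([cv2.resize(a[60:280,174:374],(400,440)),cv2.resize(b[60:280,174:374],(400,440))]))
print(bot.get_state()["t"])
E
```

```text
[459.39359457 281.13421285 129.76658029]
[564.91368038  63.75554271 108.24849962] [3.14159265 0.5        2.96159265] [ 0.04553949  0.17763563 -0.84983417  0.05404423 -0.10742147  0.19869843]
2.8167
```

View pics/v1.png

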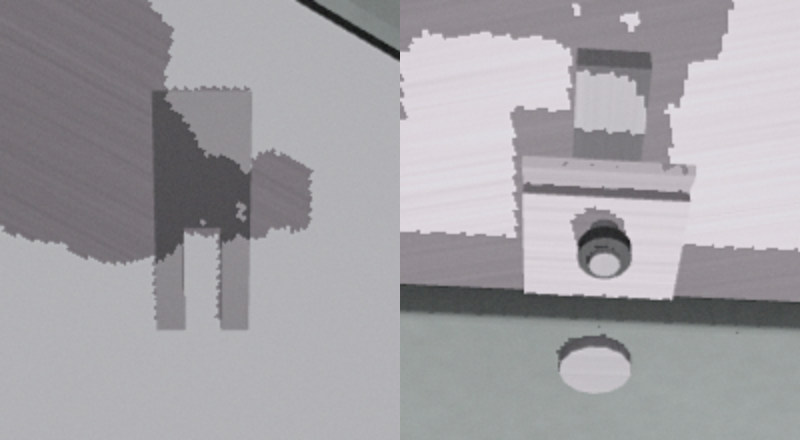

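Left: packer1, tail corners (152,90),(252,90), nose (157,329),(249,329), slot end y≈229. Right: plate end face y 48–67 (x 577–652), stud top (604,265), boss (595,370). Fit poses and plate thickness.

```bash
cat >> h.py <<'E'
import pickle
from scipy.optimize import least_squares
def fit(m,loc,px,p0):  # pose x,y,yaw (+h if loc z is callable)
    def f(p):
        c,s=np.cos(p[2]),np.sin(p[2]); h=p[3] if len(p)>3 else 0
        return np.concatenate([w2px(m,[p[0]+c*a-s*b,p[1]+s*a+c*b,z+k*h])-q for (a,b,z,k),q in zip(loc,px)])
    r=least_squares(f,p0); return r.x,r.fun.reshape(-1,2)
PK=[(-50,20,14,0),(-50,-20,14,0),(50,20,14,0),(50,-20,14,0)]
E
python3 - <<'E'
from h import *
cv=lambda L,ox: [np.array([174+(u-ox)/2,60+v/2]) for u,v in L]
m=pickle.load(open("pics/p1.pkl","rb"))
# image flipped: col right = -y? try both
for o in ([(152,90),(252,90),(157,329),(249,329)],[(252,90),(152,90),(249,329),(157,329)]):
    print(*fit(m,PK,cv(o,0),[437,268,.487]),sep="\n")
m=pickle.load(open("pics/mt.pkl","rb"))
for s in (1,-1):
    loc=[(0,0,56,0),(52,0,58,0),(-50,s*12,6,1),(-50,-s*12,6,1),(-50,s*12,6,0),(-50,-s*12,6,0)]
    print(*fit(m,loc,cv([(604,265),(595,370),(577,67),(651,70),(578,48),(652,53)],400),[573,62,-.18,8]),sep="\n")
E
```

```text
[438.02071817 271.24134888   0.49368778]
[[ 50.1663795    0.68633519]
 [-50.24687191   1.00254035]
 [ 45.96390551   0.87501592]
 [-45.90415525   1.13365533]]
[437.35519914 270.88719727   0.49236369]
[[ 0.26792928 -0.27174101]
 [-0.18333906 -0.0247955 ]
 [-0.09679518  0.08275254]
 [ 0.00374192  0.28402627]]
[ 5.77103899e+02  6.33174763e+01 -2.52387535e-01  3.07301660e+00]
[[ 2.31830881e-03  3.12729889e+00]
 [-8.43877740e-01  2.89604273e+00]
 [ 3.72832610e+01 -9.99698427e-01]
 [-3.61455124e+01 -5.06304787e+00]
 [ 3.65335228e+01  6.37182759e+00]
 [-3.65479121e+01  1.32146758e+00]]
[ 5.74458366e+02  6.39188896e+01 -2.43152776e-01  1.28833045e+01]
[[ 0.20799651  0.06004293]
 [-0.07021824  0.6444579 ]
 [-0.11080239 -0.463013  ]
 [ 0.83574859  0.3562051 ]
 [-0.15925181 -0.02935063]
 [-0.74266417 -0.26031467]]
```

Run:
```python
from h import *
m=pickle.load(open("pics/mt.pkl","rb")); t=imaging.camera_model("top")
im=cv2.imread("pics/mt_raw.png"); g=im.astype(int)
def yaw(a,b): d=a-b; d=d if d[1]>0 else -d; return np.arctan2(-d[0],d[1]).round(4)
# green base plate top edge: largest vertical gradient rows 195..235
cols=list(range(30,170,10))+list(range(380,530,10)); 
G=im[:,:,1].astype(float); P=[]
for c in cols:
    seg=cv2.GaussianBlur(G[:,c-2:c+3],(5,3),0).mean(1); d=np.diff(seg)[190:235]; P.append((c,190+int(np.argmax(d)),round(d.max(),1)))
print(P)
pts=np.array([px2w(m,p[:2],52)[:2] for p in P]); k=np.polyfit(pts[:,1],pts[:,0],1); r=pts[:,0]-np.polyval(k,pts[:,1]); k=np.polyfit(pts[abs(r)<3,1],pts[abs(r)<3,0],1); print("yaw",-np.arctan(k[0]),abs(r).max())
tp=lambda u,v:px2w(t,(140+u/4,150+v/4),52)
print("top yaw",yaw(tp(160,36),tp(640,130)))
cv=lambda u,v:(174+(u-400)/2,60+v/2)
print("foot front edge",yaw(px2w(m,cv(526,192),38),px2w(m,cv(688,203),38)),"plate end",yaw(px2w(m,cv(577,67),18),px2w(m,cv(651,70),18)))
cv2.imwrite("pics/v2.png",cv2.resize(im[60:270,200:350],(800,600)[:1]+(1120,))[:600] if 0 else cv2.resize(im[75:255,170:370],(660,594),interpolation=cv2.INTER_CUBIC))
```

```text
[(30, 229, np.float64(2.3)), (40, 209, np.float64(23.2)), (50, 209, np.float64(21.0)), (60, 210, np.float64(23.2)), (70, 210, np.float64(23.3)), (80, 211, np.float64(26.0)), (90, 211, np.float64(22.1)), (100, 212, np.float64(22.2)), (110, 212, np.float64(21.1)), (120, 213, np.float64(21.1)), (130, 213, np.float64(25.7)), (140, 214, np.float64(20.9)), (150, 214, np.float64(23.0)), (160, 214, np.float64(21.0)), (380, 224, np.float64(22.8)), (390, 224, np.float64(22.4)), (400, 225, np.float64(24.7)), (410, 225, np.float64(23.3)), (420, 226, np.float64(26.1)), (430, 226, np.float64(23.9)), (440, 227, np.float64(22.2)), (450, 227, np.float64(23.2)), (460, 227, np.float64(21.9)), (470, 228, np.float64(23.0)), (480, 228, np.float64(22.0)), (490, 229, np.float64(25.4)), (500, 217, np.float64(2.1)), (510, 191, np.float64(2.6)), (520, 225, np.float64(2.2))]
yaw -0.22856983178792115 32.82100742096429
top yaw -0.2578
foot front edge -0.2618 plate end -0.2215
```

View pics/v2.png

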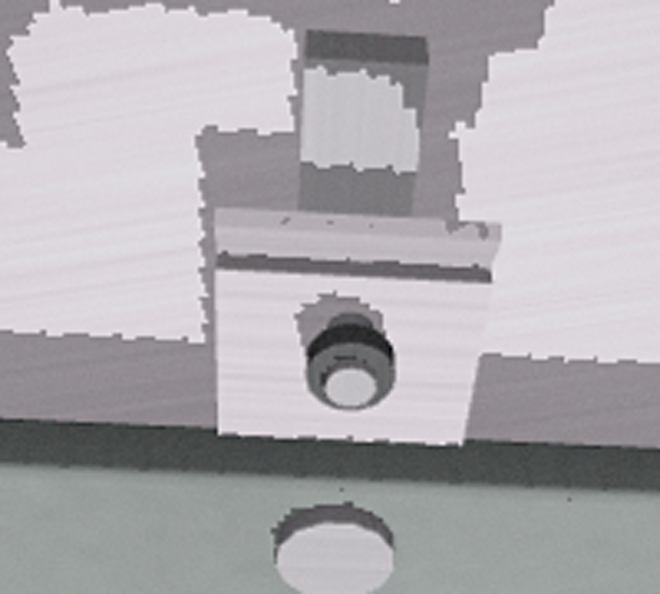

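The view shows plate end face (302–428, 30–65), stud top (350,387), boss (335,557), foot edge (217,268)–(492,280): a thick (12 mm) plate → one packer. Refine the mount pose, then pick packer1.

Run:
```python
from h import *
m=pickle.load(open("pics/mt.pkl","rb"))
a=px2w(m,(45,209.3),52);b=px2w(m,(485,228.7),52); print("edge yaw",np.arctan2(a[0]-b[0],-(a[1]-b[1])) , a,b)
px=[np.array([170+u/3.3,75+v/3.3]) for u,v in [(350,387),(335,557),(302,63),(428,66),(305,30),(429,38)]]
s=-1; loc=[(0,0,56,0),(52,0,58,0),(-50,s*12,18,0),(-50,-s*12,18,0),(-50,s*12,6,0),(-50,-s*12,6,0)]
print(*fit(m,loc,px,[573,62,-.24]),sep="\n")
# pick packer1
g=np.array([437.36,270.89]); y=.4924; u=np.array([np.cos(y),np.sin(y)]); p=g-38*u
bot.grip(.75,30)
bot.move_ptp([p[0],p[1],60],down(y+np.pi))
hit=bot.movel([p[0],p[1],5],max_speed=40,threshold=4); s=bot.get_state(); print(hit,s["tcp_pos"],s["opening"],s["contact_force"],s["t"],s["orientation"])
```

```text
edge yaw -0.24234174772437608 [564.59347898 -99.12524639  52.        ] [640.96373034 209.81575407  52.        ]
[ 5.74598724e+02  6.38333284e+01 -2.40277067e-01]
[[ 0.0557411   0.46221503]
 [ 0.03460121  1.99435874]
 [ 0.58792237 -1.43087945]
 [ 0.23632762 -0.1294688 ]
 [ 0.10996683  0.14323508]
 [-1.0557515  -0.11502621]]
False [404.10289705 253.04689267   5.24580706] 0.7497037966128 [-0.36596975  0.13691542 -0.49196698] 5.625 [-3.14156508e+00  5.52843456e-04 -2.64918214e+00]
```

Run:
```python
from h import *
bot.grip(.58)
s=bot.get_state(); q=s["tcp_pos"]; y=s["orientation"][2]; print(q,s["contact_force"])
hit=bot.movel([q[0],q[1],-8],max_speed=25,threshold=3); s=bot.get_state(); print(hit,s["tcp_pos"],s["contact_force"])
z=s["tcp_pos"][2]+1.5
bot.movel([q[0],q[1],z]); bot.grip(.3,40); s=bot.get_state(); print(s["opening"],s["gripper_force"],s["tcp_pos"],s["contact_force"])
im=imaging.capture("wrist"); m=imaging.camera_model("wrist"); pickle.dump(m,open("pics/g1.pkl","wb"))
cv2.imwrite("pics/v3.png",cv2.resize(im[60:360,110:450],(680,600))); print(s["t"])
```

```text
[403.94321176 252.96355289   5.11346397] [ 0.35030375  0.10687965 -0.19333623]
False [403.904561   252.96321845  -8.10047224] [-0.19876103  0.44492256 -0.41674405]
0.3032408528252307 0.0 [403.93987292 252.94468658  -6.58688816] [-0.1035607   0.24353945  0.32201792]
7.1917
```

View pics/v3.png

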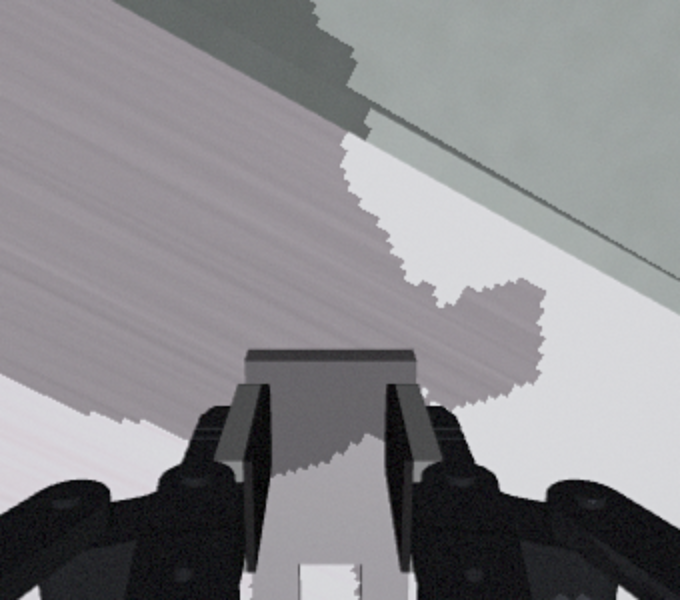

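The pads (tips at (268,385) and (388,385)) sit above the packer, nearly centred on it (edges 248–415). They have not yet reached down, so I'll open and descend further on force.

Run:
```python
from h import *
m=pickle.load(open("pics/g1.pkl","rb"))
for z in (6,14,28): print(z,[w2px(m,[437.36-50*np.cos(.4924)-s*20*np.sin(.4924),270.89-50*np.sin(.4924)+s*20*np.cos(.4924),z]).round(1) for s in(1,-1)])
print("cam z",m["position"])
bot.grip(.58); q=bot.get_state()["tcp_pos"]
hit=bot.movel([q[0],q[1],-35],max_speed=20,threshold=3); s=bot.get_state(); print(hit,s["tcp_pos"],s["contact_force"],s["t"])
im=imaging.capture("wrist"); cv2.imwrite("pics/v4.png",cv2.resize(im[60:360,110:450],(680,600)))
```

```text
6 [array([316.9, 234.3]), array([234.4, 234.4])]
14 [array([318.9, 240.2]), array([232.5, 240.3])]
28 [array([323.1, 252.1]), array([228.7, 252.1])]
cam z [343.11058215 219.34663864 164.44375626]
True [403.88124184 252.96923824 -25.62191274] [-0.5832984  -0.34064245  5.68350627] 8.5333
```

Run:
```python
from h import *
q=bot.get_state()["tcp_pos"]
bot.movel([q[0],q[1],q[2]+1.5]); bot.grip(.3,40); s=bot.get_state(); print(s["opening"],s["gripper_force"],s["tcp_pos"],s["contact_force"],s["t"])
```

```text
0.44779952552419383 42.75804160432017 [403.89313693 252.91797285 -23.92186451] [-0.94922459 -0.33096094  5.39418191] 9.0833
```

Gripped (opening 0.45, 43 N); pad tips are ~30 mm short of the reported TCP, so TCP −23.9 ↔ underside at z=6. Insert at underside ≈19.3.

Run:
```python
from h import *
q=bot.get_state()["tcp_pos"]; o=bot.get_state()["orientation"]
bot.movel([q[0],q[1],30],max_speed=100)
S=np.array([574.55,63.85]); y=-.2405; u=np.array([np.cos(y),np.sin(y)])
P=lambda a,z:[*(S+u*(a-38)),z]
bot.move_ptp(P(-125,15),down(y+np.pi)); bot.movel(P(-125,-10.6),max_speed=60); bot.dwell(.2)
s=bot.get_state(); print(s["tcp_pos"],s["opening"],s["gripper_force"],s["contact_force"])
hit=bot.movel(P(-72,-10.6),max_speed=50,threshold=2.5); bot.dwell(.1); s=bot.get_state()
rel=(s["tcp_pos"][:2]-S)@u+38; print(hit,"packer origin a=",rel,s["contact_force"],s["t"])
im=imaging.capture("wrist"); sc=imaging.capture("scene"); cv2.imwrite("pics/v5.png",np.hstack([cv2.resize(im[60:360,110:450],(454,400)),cv2.resize(sc[210:270,230:290],(340,400)[:1]+(400,))]))
```

```text
[416.63714189 102.72262508 -10.29257272] 0.45583785902939844 40.19293248653412 [ 0.3071587   0.64614817 -0.98434792]
False packer origin a= -72.41262103782663 [ 0.86096135  1.28423743 -0.88725383] 12.5167
```

View pics/v5.png

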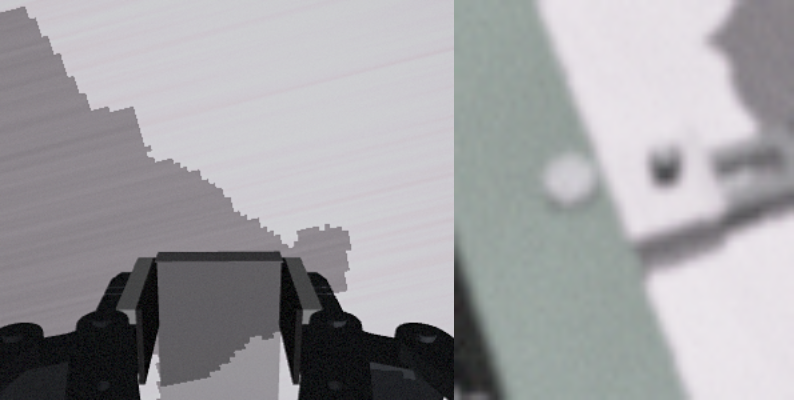

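The packer is held squarely (158–280 at its tail) and the nose is over the plate without contact. Continue to the stud on force.

Run:
```python
from h import *
S=np.array([574.55,63.85]); y=-.2405; u=np.array([np.cos(y),np.sin(y)])
P=lambda a,z:[*(S+u*(a-38)),z]
f0=bot.get_state()["contact_force"]
hit=bot.movel(P(-6,-10.6),max_speed=30,threshold=3); s=bot.get_state()
print(hit,"a=",(s["tcp_pos"][:2]-S)@u+38,s["tcp_pos"][2],s["contact_force"]-f0,s["wrist_torque"],s["t"])
```

```text
True a= -11.695944024280536 -11.209930196105084 [-0.32275174 -1.20139263 -0.72053717] [ 0.06815704  0.00148897 -0.0236419 ] 14.4333
```

Run:
```python
from h import *
S=np.array([574.55,63.85]); y=-.2405; u=np.array([np.cos(y),np.sin(y)])
P=lambda a,z:[*(S+u*(a-38)),z]
for k in range(2):
    hit=bot.movel(P(-6,-10.8),max_speed=10,threshold=4); s=bot.get_state(); f=s["contact_force"]
    print(hit,"a=",(s["tcp_pos"][:2]-S)@u+38,s["tcp_pos"][2],"Fu",f[:2]@u,"Fv",f[0]*-u[1]+f[1]*u[0],"Fz",f[2],s["gripper_force"],s["t"])
    if hit: break
im=imaging.capture("wrist"); t=imaging.capture("top")
cv2.imwrite("pics/v6.png",np.hstack([cv2.resize(im[200:400,160:400],(400,333)),cv2.resize(t[165:215,215:275],(400,333),interpolation=cv2.INTER_CUBIC)]))
```

```text
True a= -11.525728712418697 -11.75770910389247 Fu 0.552912125255976 Fv 0.017141566543786638 Fz 4.31443866053822 40.59698045253754 14.7917
```

View pics/v6.png

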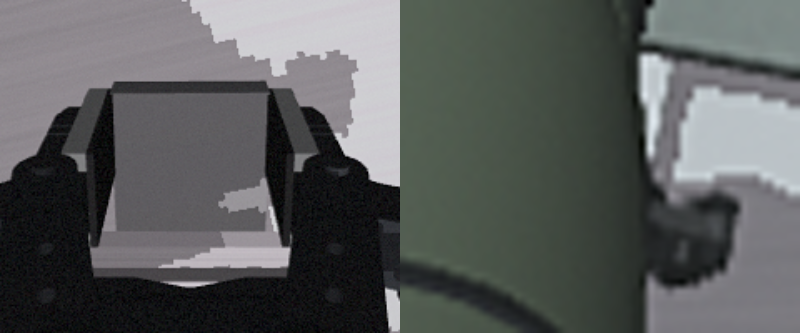

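Packer tail is under the gripper with the toe just ahead of it at (190,240); upward force suggests it touches the plate. Ease up slightly, then push on gently.

Run:
```python
from h import *
S=np.array([574.55,63.85]); y=-.2405; u=np.array([np.cos(y),np.sin(y)])
P=lambda a,z:[*(S+u*(a-38)),z]
def st(h=None):
    s=bot.get_state(); f=s["contact_force"]
    print(h,"a=%.2f z=%.2f Fu=%.2f Fv=%.2f Fz=%.2f t=%.2f"%((s["tcp_pos"][:2]-S)@u+38,s["tcp_pos"][2],f[:2]@u,-f[0]*u[1]+f[1]*u[0],f[2],s["t"]))
    return f
bot.movel(P(-11.6,-10.8)); bot.dwell(.2); st()
for a in np.arange(-11,-4.9,.5):
    bot.movel(P(a,-10.8),max_speed=10); bot.dwell(.05); f=st()
    if f[:2]@u<-4 or abs(f[2])>6: break
```

```text
None a=-11.92 z=-11.03 Fu=0.31 Fv=0.40 Fz=-0.59 t=15.34
None a=-11.49 z=-10.98 Fu=-0.95 Fv=-0.38 Fz=-0.04 t=15.64
None a=-11.45 z=-11.05 Fu=-3.62 Fv=-0.17 Fz=0.39 t=15.94
None a=-11.41 z=-11.15 Fu=-6.08 Fv=-0.03 Fz=0.43 t=16.24
```

Firm stop. Release, back off and inspect the seating with the same tilted view.

Run:
```python
from h import *
S=np.array([574.55,63.85]); y=-.2405; u=np.array([np.cos(y),np.sin(y)])
P=lambda a,z:[*(S+u*(a-38)),z]
bot.movel(P(-11.6,-11.6)); bot.grip(.7)
bot.movel(P(-60,-11)); bot.movel(P(-70,40))
ym=-.24; Rt=(R.from_euler('z',ym)*R.from_euler('y',-.6)*R.from_euler('z',-ym)).as_matrix()@R.from_euler('xyz',down(ym+np.pi)).as_matrix()
K=np.array(imaging.camera_model("wrist")["K"]); p=aim([545,70,20],Rt,(274,150),230,K); print(p)
bot.move_ptp(list(p),list(R.from_matrix(Rt).as_euler('xyz'))); bot.dwell(.15)
m=imaging.camera_model("wrist"); im=imaging.capture("wrist"); pickle.dump(m,open("pics/s1.pkl","wb")); cv2.imwrite("pics/s1_raw.png",im)
cv2.imwrite("pics/v7.png",cv2.resize(im[75:255,170:370],(660,594),interpolation=cv2.INTER_CUBIC)); print(bot.get_state()["t"])
```

```text
[549.01457811  69.78769061  92.56922007]
18.7833
```

View pics/v7.png

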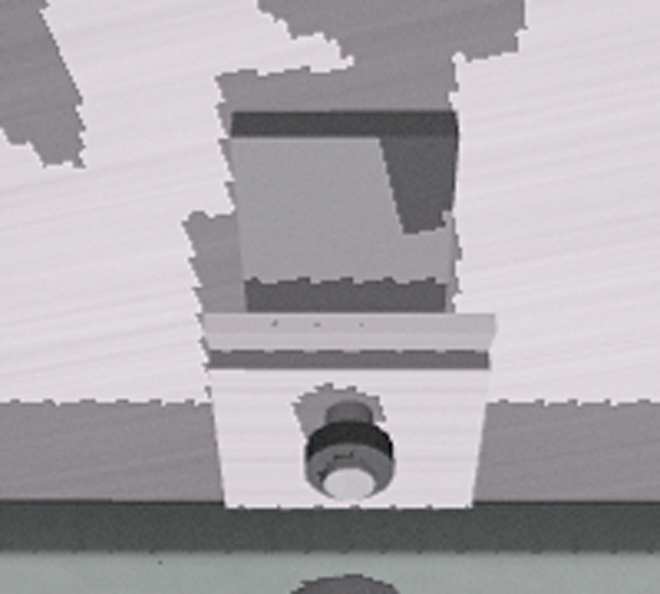

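The packer tail (232–458, 137) is centred on the stud (349,483) and under the foot. Measure tail–stud distance, then press the boss.

Run:
```python
from h import *
m=pickle.load(open("pics/s1.pkl","rb")); f=lambda u,v,z:px2w(m,(170+u/3.3,75+v/3.3),z)[:2]
y=-.2405; u=np.array([np.cos(y),np.sin(y)]); v=np.array([-u[1],u[0]])
S=f(349,484,56); L,Rr=f(232,137,26),f(458,137,26); print("stud",S,[((p-S)@u,(p-S)@v) for p in(L,Rr)],"low edge",[((p-S)@u) for p in (f(232,112,18),f(458,112,18))],"yaw",np.arctan2(*( (L-Rr)*[1,-1] if (L-Rr)[1]>0 else (Rr-L)*[1,-1])))
```

```text
stud [574.29161414  63.84932062] [(np.float64(-59.83402096559512), np.float64(-20.507746571614998)), (np.float64(-59.81647143541358), np.float64(18.84727059032616))] low edge [np.float64(-59.485085478251214), np.float64(-59.46678277737945)] yaw 2.9006467249564487
```

Tail 59.8 mm before the stud: fully home. Now the press test.

Run:
```python
from h import *
S=np.array([574.4,63.85]); y=-.2405; u=np.array([np.cos(y),np.sin(y)]); b=S+u*50.5
q=bot.get_state()["tcp_pos"]; bot.movel([q[0],q[1],120])
bot.grip(0,20); bot.move_ptp([*b,120],down(y+np.pi)); bot.movel([*b,70],max_speed=80); bot.dwell(.2)
f0=bot.get_state()["contact_force"]; print(f0)
hit=bot.movel([*b,5],max_speed=20,threshold=3); s=bot.get_state(); z=s["tcp_pos"][2]; print(hit,z,s["contact_force"]-f0,s["t"])
if hit:
    for k in range(14):
        z-=.3; bot.movel([*b,z],max_speed=10); bot.dwell(.1); s=bot.get_state(); F=(s["contact_force"]-f0)[2]; print("%.2f %.2f %.1f"%(z,s["tcp_pos"][2],F))
        if F>11.5: break
    bot.dwell(.6); s=bot.get_state(); print((s["contact_force"]-f0),s["tcp_pos"],s["t"])
```

```text
[-0.26438718 -0.138195   -0.48763565]
True 28.97656586835057 [-0.27463307 -0.58895303  5.64815076] 23.5917
28.68 29.37 6.9
28.38 29.28 8.6
28.08 29.01 8.5
27.78 28.70 8.5
27.48 28.54 10.5
27.18 28.48 11.6
[-3.97315842  0.88688853 12.42335259] [622.968611    51.92643958  28.51145979] 26.2917
```

It tips about 1 mm and then stops hard at 12 N, so it is packed. Let go, retreat and check.

Run:
```python
from h import *
q=bot.get_state()["tcp_pos"]; bot.movel([q[0],q[1],120],max_speed=80)
bot.move_j([1.05,.326,-.193,1.052,0,1.437]); bot.dwell(.3)
im=imaging.capture("top"); cv2.imwrite("pics/v8.png",cv2.resize(im,(800,600),interpolation=cv2.INTER_CUBIC)); s=bot.get_state(); print(s["t"],s["contact_force"])
```

```text
30.175 [ 0.3247583   0.26884329 -1.01180742]
```

View pics/v8.png

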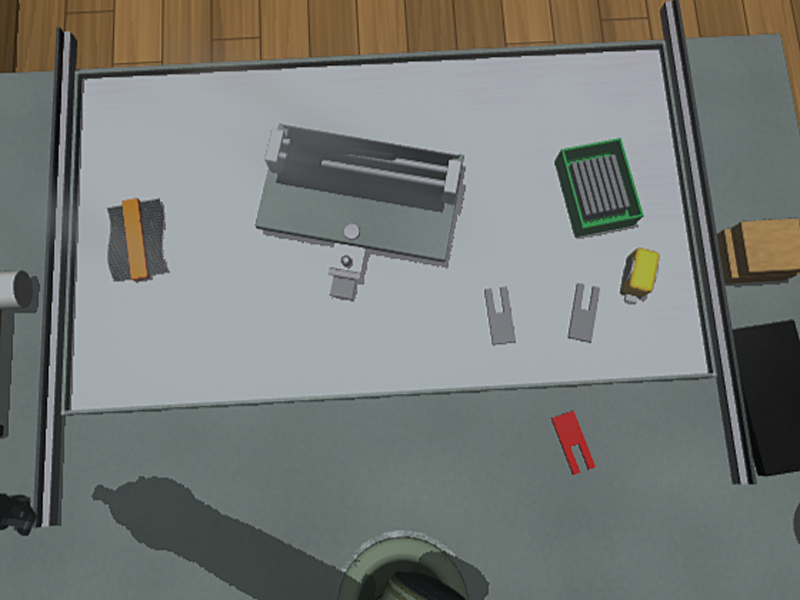

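The packer is seated at (344,287), the spares at (500,316) and (584,313) are untouched and well away, and the tape, gauge and box haven't moved.

```bash
python3 -c "
from bench import bot
print(bot.sign_off())"
```

```text
the job is handed in; nothing more can be done
None
```

The job is handed in at about 30 s: the plate measured 12 mm, so I slid in one packer, fully home around the stud (no second was tried), and pressing the boss to about 12 N gave about 1 mm and then a hard stop; nothing else in the tray moved.

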